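# Reset the robot cell behind the push-latch cover

### The job

Press the free edge of the operator box's push-latch cover so that it pops fully open, press the reset button beneath it all the way in and let it go, then push the cover down and in again until it latches and stays shut by itself. Pressing and pushing with the fingertips is all it takes: do not touch the mushroom stop button hard enough to press it, and do not lift or shift any of the loose things on the bench and on the box.

Things in the scene. Friction and masses are not known exactly. Their poses are not given: they have to be found in the camera images.
- console: Operator box: grey steel, 180 mm (its x) by 230 mm (its y), fixed; flat deck 85 mm above the bench. Origin: centre of its underside; x points from its front to its back (hinge side), y to its left, z up. Left two thirds: a square aluminium push-latch cover; right: the mushroom stop button. It may have changed places with a plain grey supply unit (vented top, no cover).
- cover (a joint): Cover angle (rad): 0 = shut and latched, -0.08 = pressed in to the stop (free edge 9 mm lower), 1.5 = open, almost upright. Latched, pressed in past -0.045 and let go, it springs up by itself to 1.5 in about 2 s and stays. Open, pushed down against the spring (1 to 4 N at the free edge) and in to the stop, then let go, it settles at 0 to 0.01, latched. One more press would pop it again.
- cover_press (a point): Point on the cover's outer (top) face, middle of a dark press strip 22 x 70 mm along the free edge, 98 mm from the hinge line, 22 mm from the free edge; 95 mm above the bench when shut. Moves with the cover; its z is the outward normal of that face. The cover is a slab 120 x 120 x 12 mm.
- cover_hinge (a point): Point on the cover's hinge axis (along the console's y, at the cover's back edge), mid-width, 87 mm above the bench and 8 mm below the shut cover's outer face. The open cover stands 120 mm above it and its outer face then looks to the back of the console; push there, from behind, to swing it shut.
- reset_top (a point): Top centre of the round black reset button (28 mm across, grey collar 44 mm), in the well under the cover; 73 mm above the bench, 12 mm below the deck. The button lies 85 mm from the hinge line, 38 mm from the well's front wall, 46 mm from its right wall; the latch's steel cheeks stand 35 mm to its left, up to 72 mm above the bench.
- reset (a joint): Travel (m) of the reset button: 0 = out, 0.006 = fully in; it takes 5 N and springs back when let go.
- stop (a joint): Travel (m) of the round red mushroom stop button (38 mm across, yellow collar, top 22 mm above the deck) on the deck to the right of the cover, 103 mm from the cover's middle line: 0 = out. Not to be pressed.
- carton: small brown cardboard carton 50 x 36 x 28 mm lying loose on the operator box's deck, behind the mushroom stop button; origin at the centre of its underside. Bystander.
- tape: loose roll of white tape, ring 90 mm across and 22 mm high, lying flat beyond the boxes; origin at the centre of its underside. Bystander.
- glass: loose drinking glass, 72 mm across and 85 mm high, standing far to the left; origin at the centre of its underside. Bystander.
- drive: loose flat black drive 100 x 70 x 16 mm, to the left; origin at the centre of its underside. Bystander.
- offcut: loose wood offcut 140 x 80 x 30 mm, far to the right; origin at the centre of its underside. Bystander.
- fuses: loose white paper box 60 x 45 x 40 mm, to the right; origin at the centre of its underside. Bystander.
- screwdriver: loose screwdriver with a black handle lying on the bench in front of the boxes; bystander.

How it is judged:
On the way, in this order (a step that is already met when the one before it is completed fails the run):
1. the latched cover is pressed in (value of joint cover below -0.025 rad), for 0.02 s.
2. the cover has popped fully open (value of joint cover above 1.3 rad), for 0.2 s.
3. the reset button is pressed fully in while the cover is open (value of joint reset above 0.0048 m and value of joint cover above 0.8 rad), for 0.05 s.
4. the reset button is let go while the cover is still open (value of joint reset below 0.0015 m and value of joint cover above 0.8 rad), for 0.05 s.
5. the cover is pushed in again (value of joint cover below -0.025 rad), for 0.02 s.
At the end, for the whole second after the job is handed in: The cover is shut, latched and still by itself (joint between -0.02 and 0.03 rad), the reset button is out again, the stop button has not been pressed, and every loose thing is within 20 mm of where it was (value of joint cover between -0.02 and 0.03 rad and value of joint each of reset, stop below 0.0015 m and velocity of joint cover between -0.05 and 0.05 rad/s and distance of each of carton, screwdriver, tape, glass, drive, offcut, fuses from where it was at the start of the episode below 0.02 m); the robot touches nothing.
It fails at once if the mushroom stop button is pressed (value of joint stop above 0.003 m).
It fails at once if a loose thing is shoved, lifted or carried (20 mm) (distance of any of carton, screwdriver, tape, glass, drive, offcut, fuses from where it was at the start of the episode above 0.02 m).
It also fails if it takes over 58 s, if anything falls off the work surface, if the arm or the gripper's body presses on something with over 40 N, if the wrist force passes 120 N, or if a joint passes its speed limit or range.

### The arm

A 7-joint arm with a two-finger parallel gripper is mounted at the origin on the work surface. World frame = base frame: x ahead of the robot, y to its left, z up, the work surface at z = 0. Lengths are in m, angles in rad, forces in N, time in s.
With the tool pointing down it reaches from about 0.425 to 0.925 m from the base axis. Payload 6.8 kg.
Tool frame: the origin (TCP) lies on the front face of the gripper's body, between the roots of the fingers; the fingertips stand 73 mm ahead of it and the grasp point (between the pads) lies 54 mm ahead of it; z points along the fingers, x is the direction in which the jaws open and shut, and the axes are right-handed (so a half turn about z gives the same grasp; the last joint's range is limited). The gripper opens to 85 mm and grips with 20 to 120 N. Pads are 22 mm wide; open, the fingers measure 114 mm over their backs; the gripper's body (76 mm by 85 mm) begins 54 mm behind the grasp point. The pads swing forward as they close: fully open they stand 13 mm farther back than shut.
Start: joints at [-1.381, 0.477, 0.022, 1.555, -0.011, 1.109, -0.083], TCP at [0.198, 0.645, 0.304] pointing down, gripper open.
Joint ranges: [-2.96, 2.96], [-0.34, 2.1], [-1.41, 1.46], [0.24, 2.44], [-1.37, 4.51], [0.17, 1.92], [-2.96, 2.96]. Speed limits (rad/s): [2.39, 2.39, 3.14, 3.14, 3.14, 3.14, 3.14].

### API

Orientations are given as a unit quaternion [w, x, y, z].
In Python, from station import get_obs, read_camera, hand_in gives the robot as it stands. The module is installed in compiled form; this text tells all that it offers.
- The arm moves only by the shell command python3 -m creep 'ROWS' [FORCE]. ROWS is JSON, a list that holds one entry, the list of rows, each a list of 7 numbers: the turn, a rotation vector about the tool's x, y, z in rad, then the shift along the tool's x, y, z in m, then the finger opening in m, from 0 to 0.0854. A call has 1 to 20 rows; each row shifts and turns the pose as measured when the row begins, along the tool's axes as they then stand; what a row does not reach is not made up. A row lasts 1/12 s, in which the tool goes at most 41.7 mm and 7.16 degrees, less where a joint would pass 70% of its speed; a pose out of reach is approached as far as the arm can. A call is refused whole if a number of a shift passes 0.0417 or a number of a turn 0.125, either way. A call with a gripper value outside its range is refused whole. The fingers move at their own pace and stop on an object; FORCE is the grip in N (left out, the last holds). Time passes only in rows, so rows that do not move let the fingers close. It gives the time, the measured TCP pose, the force and the opening at its end, in the units of the state.
- get_obs(): the state, without advancing time (a new reading comes with each control period).
- read_camera(name): name is "scene" or "top" or "wrist"; returns a dict with "color" (384x512x3 uint8, red, green, blue), "range_z" (384x512 float32, m along the optical axis (not along the pixel's ray), 0 where there is no reading), "fovy" (degrees; the focal length in pixels is half the picture's height over the tangent of half this angle, whatever the lens; pixels are square), "cx", "cy" (the principal point, pixels), "rvec" (rotation vector, rad) and "tvec" (3), from world to camera coordinates, as OpenCV has them. Camera axes: x right, y down, z forward; pixel columns grow to the right and rows downward; lengths in m; the calibration is good to about 2 mm. The wrist camera is an equidistant fisheye: a pixel r from the principal point sees the ray r / f radians off the axis. A picture is of the moment at which its call begins.
- hand_in(): hands the job in, once; it reports no verdict.
The state is a dict: "t": time; "q": joint angles; "joint_vel": joint speeds; "joint_torque": joint torques, N m; "eef_pos": TCP position; "tool_rot": TCP orientation; "contact_force": force on the tool from outside, world axes, zero at the start; "torque": the same for the moment, N m; "gripper_width": opening from 0.0 (shut) to 1.0 (fully open).
Only numpy, scipy, OpenCV 4.12 (cv2) and the standard library are available. Lean on these libraries where they do the work, as an engineer would, in place of code of your own. Each camera call takes 0.05 s, during which the arm holds its last target.

## Working session

There is one attempt and no reset: what is moved stays moved. The work goes in short steps, Python scripts to look and compute and a shell command to move; the robot and the scene stay as the last step left them, time stands still between calls to the robot, and variables do not carry over. Pictures are saved under pics/ and viewed, and the job is handed in when it is done.

```bash
mkdir -p pics
cat > h.py <<'E'
import numpy as np, cv2
from station import get_obs, read_camera
def snap(n,f):
    d=read_camera(n); cv2.imwrite('pics/'+f,d['color'][:,:,::-1]); return d
def pts(d):
    h,w=d['range_z'].shape; f=h/2/np.tan(np.radians(d['fovy'])/2)
    u,v=np.meshgrid(np.arange(w),np.arange(h)); z=d['range_z'].astype(float)
    P=np.stack([(u-d['cx'])/f*z,(v-d['cy'])/f*z,z],-1)
    R,_=cv2.Rodrigues(np.array(d['rvec'],float)); 
    return (P-np.array(d['tvec']).ravel())@R
E
python3 - <<'E'
from h import *
print(get_obs())
for n in('scene','top','wrist'):
    d=snap(n,n+'0.png'); np.save(n+'0.npy',pts(d)); print(n,d['fovy'],d['cx'],d['cy'],d['rvec'],d['tvec'])
E
```

```text
{'t': 0.0, 'q': array([-1.38110584,  0.47781491,  0.02232667,  1.55645911, -0.01147659,
        1.10927474, -0.08310713]), 'joint_vel': array([ 0.00067529, -0.0001332 , -0.00033482,  0.00158342,  0.0010725 ,
        0.00123891, -0.00125376]), 'joint_torque': array([ 5.83587662e-04, -5.96438956e+01,  1.60837054e+00, -2.81191814e+01,
        1.25367130e-02,  9.35553282e-03, -1.84676901e-05]), 'eef_pos': array([0.19791912, 0.64485347, 0.30291217]), 'tool_rot': array([ 6.02260437e-04,  8.04168125e-01,  5.94401204e-01, -6.87520317e-04]), 'contact_force': array([0.48290327, 0.29944263, 0.16156244]), 'torque': array([0.07981166, 0.06251887, 0.02094065]), 'gripper_width': 1.0004648039580561}
scene 53.66435204412448 249.74172680652745 195.96900607482564 [ 2.18416758  0.81640919 -0.34658527] [-0.42247838 -0.18515545  1.50952583]
top 55.81412925343039 261.01850584112134 191.01464896361406 [ 2.13153936 -2.08967156  0.17768044] [5.03776309e-04 5.99309523e-01 1.00891489e+00]
wrist 65.70646984690485 255.96151803964935 196.92615054022502 [-2.32367575 -1.71757122 -0.25506996] [-0.67289416 -0.03753224  0.38072935]
```

View pics/scene0.png

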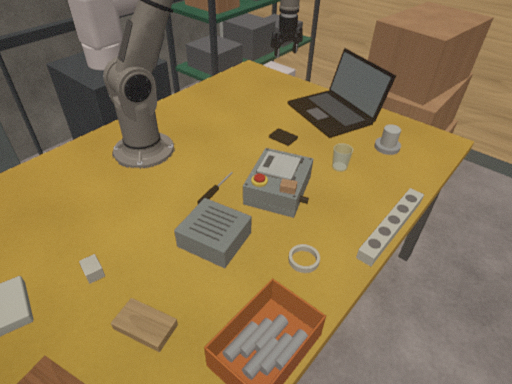

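View pics/top0.png

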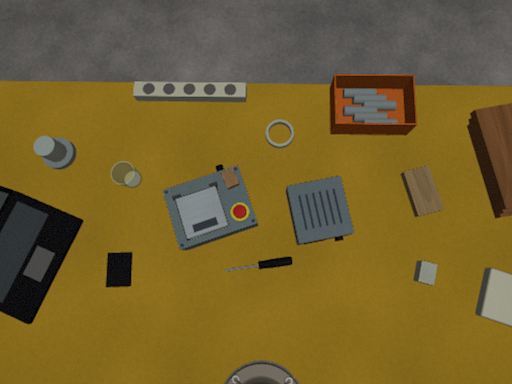

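View pics/wrist0.png

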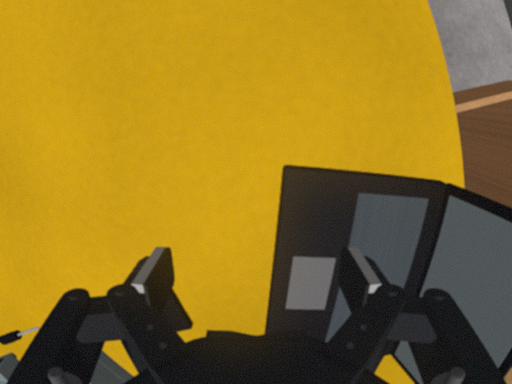

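Run:
```python
import numpy as np,cv2
P=np.load('top0.npy'); im=cv2.imread('pics/top0.png')
for u,v in[(260,380),(40,230),(205,224),(200,205),(240,211),(230,178),(166,197),(181,247),(257,219),(238,168),(280,145)]: print((u,v),P[v,u].round(4))
b,g,r=[im[...,i].astype(int) for i in range(3)]
X,Y,Z=P[...,0],P[...,1],P[...,2]
reg=(X>0.3)&(X<1)&(Y>-.0)&(Y<.4)
def blob(m,name):
    n,l,s,c=cv2.connectedComponentsWithStats(m.astype(np.uint8)); i=1+np.argmax(s[1:,4]); mm=l==i
    print(name,s[i],P[mm].mean(0).round(4)); 
    rc=cv2.minAreaRect(P[mm][:,:2].astype(np.float32)); print(rc, np.round(cv2.boxPoints(rc),4).tolist()); return mm
win=np.zeros_like(reg); win[160:255,155:265]=1
blob(win&(Z>.089)&(Z<.1)&(abs(r-b)<40),'cover')
blob(win&(Z>.089)&(Z<.1)&(abs(r-b)<40)&(r<100),'strip')
blob(win&(r>150)&(g<60),'red')
blob(win&(Z>.078)&(Z<.1)&(abs(r-b)<40),'deck')
im2=cv2.resize(im[155:260,150:270],None,fx=5,fy=5,interpolation=cv2.INTER_CUBIC);cv2.imwrite('pics/topc.png',im2)
```

```text
(260, 380) [0.0758 0.0044 0.0269]
(40, 230) [0.4747 0.6807 0.0174]
(205, 224) [0.4951 0.1659 0.0959]
(200, 205) [0.5486 0.1829 0.0955]
(240, 211) [0.532  0.0682 0.1075]
(230, 178) [0.6246 0.0992 0.1112]
(166, 197) [0.5715 0.2842 0.0848]
(181, 247) [0.4305 0.2314 0.0867]
(257, 219) [0.5226 0.0241 0.0025]
(238, 168) [0.6608 0.08   0.0849]
(280, 145) [ 0.7527 -0.0426  0.0228]
cover [ 172  182   56   58 1826] [0.5301 0.1781 0.096 ]
((0.5330381393432617, 0.18082991242408752), (0.13175195455551147, 0.13359671831130981), 18.986499786376953) [[0.4490000009536743, 0.22259999811649323], [0.4925000071525574, 0.09619999676942825], [0.6171000003814697, 0.13910000026226044], [0.5735999941825867, 0.2653999924659729]]
strip [192 217  26  15 185] [0.4945 0.1666 0.0971]
((0.4948946535587311, 0.1669224202632904), (0.02225072868168354, 0.06978099048137665), 19.47406768798828) [[0.47279998660087585, 0.19609999656677246], [0.4959999918937683, 0.13030000030994415], [0.5170000195503235, 0.13770000636577606], [0.49380001425743103, 0.20350000262260437]]
red [238 208   7   9  26] [0.5272 0.0628 0.1079]
((0.5269002318382263, 0.06231464445590973), (0.010901978239417076, 0.02618560381233692), 62.950557708740234) [[0.5127999782562256, 0.06340000033378601], [0.5360999703407288, 0.051500000059604645], [0.5410000085830688, 0.06120000034570694], [0.5177000164985657, 0.0731000006198883]]
deck [ 163  166   95   84 4332] [0.541  0.1663 0.0901]
((0.5464022159576416, 0.1585605889558792), (0.1807623654603958, 0.22950425744056702), 20.18781280517578) [[0.421999990940094, 0.23510000109672546], [0.5012000203132629, 0.019700000062584877], [0.670799970626831, 0.0820000022649765], [0.5916000008583069, 0.29750001430511475]]
```

View pics/topc.png

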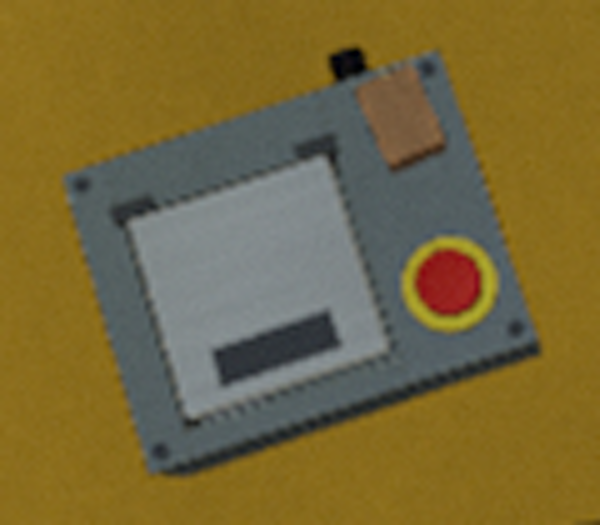

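Run:
```python
import numpy as np,cv2
from scipy.spatial.transform import Rotation as R
from h import *
o=get_obs();d=read_camera('wrist')
q=o['tool_rot'];T=R.from_quat(np.r_[q[1:],q[0]])
C=R.from_rotvec(np.ravel(d['rvec']))
c=-C.inv().apply(np.ravel(d['tvec']))
print('cam in tool',T.inv().apply(c-o['eef_pos']),'cam axis in tool',T.inv().apply(C.inv().apply([0,0,1])))
print(T.as_matrix())
```

```text
cam in tool [-0.00089493 -0.07569355 -0.07034854] cam axis in tool [-7.80303022e-04  2.93569106e-01  9.55937535e-01]
[[ 2.93355080e-01  9.56003495e-01 -3.39673794e-04]
 [ 9.56002509e-01 -2.93355266e-01 -1.37483582e-03]
 [-1.41399294e-03  7.85860725e-05 -9.99998997e-01]]
```

```bash
python3 -m creep '[[[0,0,-0.1075,0,0,0,0],[0,0,-0.1075,0,0,0,0],[0,0,-0.1075,0,0,0,0],[0,0,-0.1075,0,0,0,0],[0,0,-0.1075,0,0,0,0],[0,0,-0.1075,0,0,0,0],[0,0,0,-0.038,0.0077,0,0],[0,0,0,-0.038,0.0077,0,0],[0,0,0,-0.038,0.0077,0,0],[0,0,0,-0.038,0.0077,0,0],[0,0,0,-0.038,0.0077,0,0],[0,0,0,-0.038,0.0077,0,0],[0,0,0,-0.038,0.0077,0,0],[0,0,0,-0.038,0.0077,0,0],[0,0,0,-0.038,0.0077,0,0],[0,0,0,-0.038,0.0077,0,0],[0,0,0,-0.038,0.0077,0,0],[0,0,0,-0.038,0.0077,0,0],[0,0,0,-0.038,0.0077,0,0],[0,0,0,0,0,0,0]]]' 30
cat > where.py <<'E'
from h import *
from scipy.spatial.transform import Rotation as R
import sys
o=get_obs();q=o['tool_rot'];T=R.from_quat(np.r_[q[1:],q[0]])
M=T.as_matrix(); p=o['eef_pos']
ex=np.array([np.cos(np.radians(19.8)),np.sin(np.radians(19.8)),0]);ey=np.array([-ex[1],ex[0],0])
Rc=np.c_[ex,ey,[0,0,1]]
pr=np.array([.4949,.1669,.095])
print('t',round(o['t'],2),'tcp',p.round(4),'w',round(o['gripper_width'],3),'F',o['contact_force'].round(1),'q',o['q'].round(2))
tip=p+M[:,2]*.073
print('tip rel press in console axes',((tip-pr)@Rc).round(4)); print('tool->console',(Rc.T@M).round(3).tolist())
print('tip->press in tool',(M.T@(pr-tip)).round(4), 'rotvec to nominal (tool)',(R.from_matrix(M.T@Rc@np.array([[0,1,0],[1,0,0],[0,0,-1]]))).as_rotvec().round(4))
E
python3 where.py
```

```text
t: 1.87
eef_pos: [0.4828, 0.2048, 0.2987]
tool_rot: [-0.0, 0.557, 0.83, -0.003]
contact_force: [0.9, -0.0, 0.1]
gripper_width: -0.001
t 1.87 tcp [0.4828 0.2048 0.2987] w -0.001 F [ 0.9 -0.   0.1] q [-0.59  0.24  0.08  1.92 -0.02  0.99  1.46]
tip rel press in console axes [0.0011 0.0396 0.1307]
tool->console [[-0.043, 0.999, -0.005], [0.999, 0.043, -0.003], [-0.002, -0.005, -1.0]]
tip->press in tool [-0.0392 -0.0021  0.1308] rotvec to nominal (tool) [-0.005   0.0024  0.0425]
```

```bash
python3 -m creep '[[[0,0,0.0425,-0.039,-0.002,0,0],[0,0,0,0,0,0.035,0],[0,0,0,0,0,0.035,0],[0,0,0,0,0,0.035,0],[0,0,0,0,0,0,0],[0,0,0,0,0,0,0]]]'
python3 where.py; python3 -c "
from h import *
snap('wrist','w1.png');snap('scene','s1.png')"
```

```text
t: 2.37
eef_pos: [0.4978, 0.169, 0.1937]
tool_rot: [0.002, 0.58, 0.815, 0.0]
contact_force: [0.4, 0.4, 0.9]
gripper_width: -0.005
t 2.37 tcp [0.4978 0.169  0.1937] w -0.005 F [0.4 0.4 0.9] q [-0.53  0.37  0.1   2.02 -0.05  0.75  1.5 ]
tip rel press in console axes [0.0037 0.0008 0.0257]
tool->console [[0.012, 1.0, 0.003], [1.0, -0.012, -0.003], [-0.003, 0.003, -1.0]]
tip->press in tool [-0.0008 -0.0038  0.0257] rotvec to nominal (tool) [ 0.0031  0.003  -0.012 ]
```

View pics/w1.png

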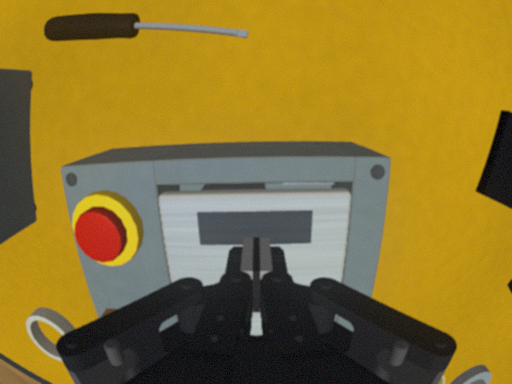

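```bash
python3 -m creep '[[[0,0,0,0,-0.004,0.02,0],[0,0,0,0,0,0.003,0],[0,0,0,0,0,0.003,0]]]'; python3 -m creep '[[[0,0,0,0,0,0.004,0],[0,0,0,0,0,0.004,0]]]'
```

```text
t: 2.72
eef_pos: [0.4978, 0.1708, 0.1747]
tool_rot: [0.005, 0.579, 0.815, 0.006]
contact_force: [0.6, 0.2, -0.5]
gripper_width: -0.002
t: 2.88
eef_pos: [0.4995, 0.1721, 0.1693]
tool_rot: [0.006, 0.579, 0.815, 0.008]
contact_force: [0.2, 0.8, -0.1]
gripper_width: 0.001
```

```bash
python3 -m creep '[[[0,0,0,0,-0.005,0.005,0],[0,0,0,0,-0.002,0.005,0]]]';python3 where.py
```

```text
t: 3.05
eef_pos: [0.4958, 0.1711, 0.1612]
tool_rot: [0.008, 0.579, 0.815, 0.012]
contact_force: [0.5, -0.4, 3.4]
gripper_width: -0.002
t 3.05 tcp [0.4958 0.1711 0.1612] w -0.002 F [ 0.5 -0.4  3.4] q [-0.52  0.41  0.09  2.06 -0.05  0.65  1.51]
tip rel press in console axes [ 0.0043  0.0037 -0.0067]
tool->console [[0.009, 1.0, 0.029], [1.0, -0.009, 0.001], [0.001, 0.029, -1.0]]
tip->press in tool [-0.0037 -0.0041 -0.0069] rotvec to nominal (tool) [ 0.0285 -0.0007 -0.0091]
```

```bash
python3 -m creep '[[[0,0,0,0,-0.003,0.006,0],[0,0,0,0,-0.003,0.004,0]]]'; python3 -m creep '[[[0,0,0,0,-0.01,-0.035,0],[0,0,0,0,-0.025,-0.032,0],[0,0,0,0,-0.025,-0.032,0],[0,0,0,0,-0.01,-0.04,0],[0,0,0,0,0,-0.04,0],[0,0,0,0,0,-0.01,0]]]'; python3 where.py
```

```text
t: 3.22
eef_pos: [0.4952, 0.1707, 0.1594]
tool_rot: [0.011, 0.579, 0.815, 0.017]
contact_force: [-11.9, -4.2, 51.3]
gripper_width: -0.005
t: 3.72
eef_pos: [0.4162, 0.1422, 0.3491]
tool_rot: [0.008, 0.579, 0.815, 0.013]
contact_force: [1.5, 0.3, 0.2]
gripper_width: -0.003
t 3.72 tcp [0.4162 0.1422 0.3491] w -0.003 F [1.5 0.3 0.2] q [-0.57  0.02  0.1   2.05  0.    1.04  1.43]
tip rel press in console axes [-0.0802  0.0035  0.1811]
tool->console [[0.011, 0.999, 0.031], [1.0, -0.011, 0.001], [0.002, 0.031, -1.0]]
tip->press in tool [-0.0029  0.0745  0.1835] rotvec to nominal (tool) [ 0.0315 -0.0014 -0.0112]
```

Pressed to the stop (51 N). Let it swing open, and look.

```bash
python3 -m creep '[[[0.03,0,-0.011,0,0,0,0],[0,0,0,0,0,0,0],[0,0,0,0,0,0,0],[0,0,0,0,0,0,0],[0,0,0,0,0,0,0],[0,0,0,0,0,0,0],[0,0,0,0,0,0,0],[0,0,0,0,0,0,0],[0,0,0,0,0,0,0],[0,0,0,0,0,0,0],[0,0,0,0,0,0,0],[0,0,0,0,0,0,0],[0,0,0,0,0,0,0],[0,0,0,0,0,0,0],[0,0,0,0,0,0,0],[0,0,0,0,0,0,0],[0,0,0,0,0,0,0],[0,0,0,0,0,0,0],[0,0,0,0,0,0,0],[0,0,0,0,0,0,0]]]'
python3 where.py; python3 -c "
from h import *
snap('wrist','w2.png');d=snap('scene','s2.png');np.save('s2.npy',pts(d));d=snap('top','t2.png');np.save('t2.npy',pts(d))
im=cv2.imread('pics/t2.png');cv2.imwrite('pics/t2c.png',cv2.resize(im[145:270,150:270],None,fx=4,fy=4,interpolation=cv2.INTER_CUBIC))"
```

```text
t: 5.38
eef_pos: [0.4138, 0.1411, 0.3481]
tool_rot: [-0.001, 0.575, 0.818, 0.001]
contact_force: [-0.4, 0.4, 0.7]
gripper_width: -0.001
t 5.38 tcp [0.4138 0.1411 0.3481] w -0.001 F [-0.4  0.4  0.7] q [-0.57  0.03  0.1   2.04 -0.    1.07  1.45]
tip rel press in console axes [-0.0851  0.0033  0.1801]
tool->console [[0.001, 1.0, 0.0], [1.0, -0.001, 0.001], [0.001, 0.0, -1.0]]
tip->press in tool [-0.0035  0.085   0.1801] rotvec to nominal (tool) [ 0.0003 -0.0015 -0.001 ]
```

View pics/w2.png

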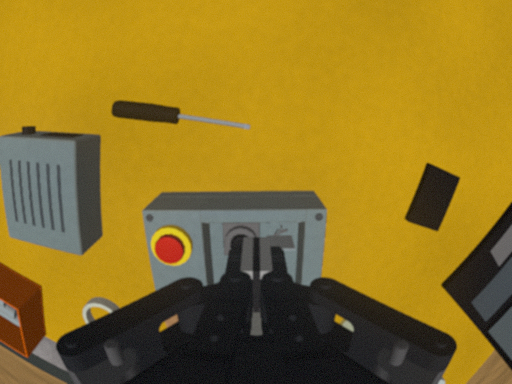

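View pics/t2c.png

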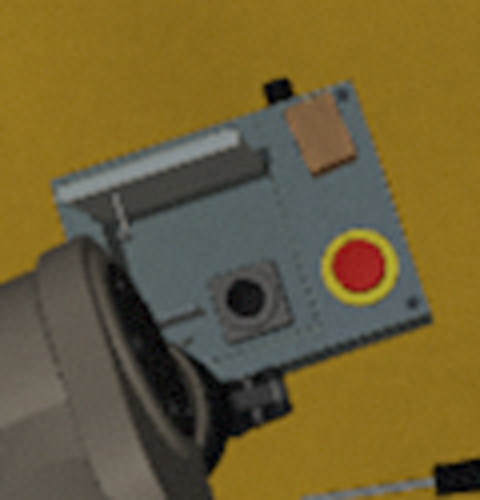

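Run:
```python
from h import *
d=read_camera('top');P=pts(d);im=d['color'].astype(int)
g=im.sum(2); m=np.zeros(g.shape,np.uint8); m[208:232,199:224]=(g[208:232,199:224]<75)
n,l,s,c=cv2.connectedComponentsWithStats(m);i=1+np.argmax(s[1:,4]);print(s[i],c[i])
f=192/np.tan(np.radians(d['fovy'])/2);R,_=cv2.Rodrigues(np.array(d['rvec']));C=-R.T@np.ravel(d['tvec'])
# refine circle incl. rim
def ray(u,v,z):
    r=R.T@[(u-d['cx'])/f,(v-d['cy'])/f,1]; return C+r*(z-C[2])/r[2]
b=ray(*c[i],.073);print('reset',b, P[int(round(c[i][1])),int(round(c[i][0]))])
print('alt',ray(211.2,219.3,.073))
th=np.radians(19.8);ex=np.array([np.cos(th),np.sin(th)]);ey=np.array([-ex[1],ex[0]])
pr=np.array([.4949,.1669]);print('rel press',(b[:2]-pr)@ex,(b[:2]-pr)@ey)
Z=P[...,2];m=(Z>.12)&(Z<.24)&(P[...,0]>.5)&(P[...,0]<.7)&(P[...,1]>.1)&(P[...,1]<.32)
Q=P[m]-np.r_[pr,0];print(m.sum(),'cover x',np.percentile(Q[:,:2]@ex,[2,50,98]),'y',np.percentile(Q[:,:2]@ey,[2,98]),'z',np.percentile(Q[:,2],[2,50,98]))
print('reset rel: hinge -85 =',0.098-0.085)
```

```text
[207 215   8   9  38] [210.         218.71052632]
reset [0.51280249 0.15637492 0.073     ] [0.51144771 0.15555828 0.07769485]
alt [0.51117665 0.15284616 0.073     ]
rel press 0.013278863325283819 -0.015967095159711855
494 cover x [0.06711609 0.0869658  0.09446287] y [-0.05975749  0.05558016] z [0.12345515 0.19486344 0.20990449]
reset rel: hinge -85 = 0.012999999999999998
```

```bash
python3 -m creep '[[[0,0,0,-0.007,0.033,0.02,0],[0,0,0,-0.007,0.033,0.02,0],[0,0,0,-0.007,0.032,0.02,0],[0,0,0,0,0,0.03,0],[0,0,0,0,0,0.03,0],[0,0,0,0,0,0.03,0],[0,0,0,0,0,0.01,0],[0,0,0,0,0,0,0]]]'
python3 where.py; python3 -c "
from h import *
snap('wrist','w3.png')"
```

```text
t: 6.25
eef_pos: [0.5216, 0.1576, 0.185]
tool_rot: [0.002, 0.575, 0.818, 0.006]
contact_force: [-1.0, 0.1, 1.2]
gripper_width: -0.003
t 6.25 tcp [0.5216 0.1576 0.185 ] w -0.003 F [-1.   0.1  1.2] q [-0.51  0.41  0.12  1.99 -0.08  0.74  1.58]
tip rel press in console axes [ 0.0228 -0.0176  0.0171]
tool->console [[-0.001, 1.0, 0.012], [1.0, 0.001, 0.003], [0.003, 0.012, -1.0]]
tip->press in tool [ 0.0176 -0.023   0.0168] rotvec to nominal (tool) [ 0.0118 -0.0027  0.001 ]
```

View pics/w3.png

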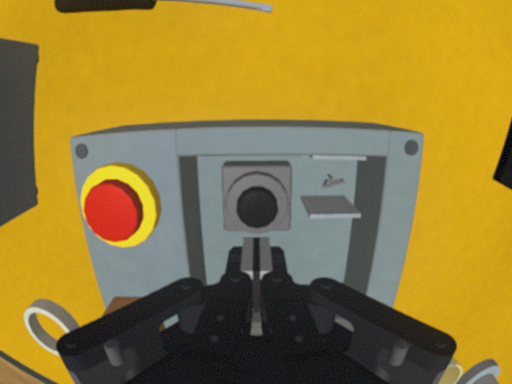

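```bash
python3 -m creep '[[[-0.012,0,0,0,-0.012,0.01,0],[0,0,0,0,-0.002,0.014,0],[0,0,0,0,-0.002,0.008,0],[0,0,0,0,-0.002,0.004,0]]]'; python3 where.py
```

```text
t: 6.63
eef_pos: [0.5092, 0.1536, 0.156]
tool_rot: [0.009, 0.574, 0.818, 0.016]
contact_force: [0.3, 1.0, 0.5]
gripper_width: -0.001
t 6.63 tcp [0.5092 0.1536 0.156 ] w -0.001 F [0.3 1.  0.5] q [-0.5   0.43  0.11  2.05 -0.08  0.63  1.58]
tip rel press in console axes [ 0.0116 -0.0171 -0.012 ]
tool->console [[-0.001, 0.999, 0.037], [1.0, 0.001, 0.004], [0.004, 0.037, -0.999]]
tip->press in tool [ 0.0172 -0.0112 -0.0124] rotvec to nominal (tool) [ 0.0368 -0.0039  0.0012]
```

```bash
python3 -m creep '[[[0.037,0,0,0,0.001,0.006,0],[0,0,0,0,-0.001,0.005,0],[0,0,0,0,-0.001,0.004,0]]]'; python3 where.py
```

```text
t: 6.88
eef_pos: [0.51, 0.154, 0.1441]
tool_rot: [-0.0, 0.575, 0.818, 0.003]
contact_force: [-0.9, -2.1, 2.9]
gripper_width: 0.001
t 6.88 tcp [0.51   0.154  0.1441] w 0.001 F [-0.9 -2.1  2.9] q [-0.5   0.46  0.11  2.03 -0.09  0.65  1.59]
tip rel press in console axes [ 0.0102 -0.0169 -0.0239]
tool->console [[-0.001, 1.0, 0.005], [1.0, 0.001, 0.004], [0.004, 0.005, -1.0]]
tip->press in tool [ 0.017  -0.0101 -0.0239] rotvec to nominal (tool) [ 0.005  -0.0045  0.0011]
```

```bash
python3 -m creep '[[[0,0,0,0,-0.001,0.005,0],[0,0,0,0,-0.001,0.004,0]]]'; python3 where.py
```

```text
t: 7.05
eef_pos: [0.5099, 0.1539, 0.1386]
tool_rot: [0.001, 0.575, 0.818, 0.006]
contact_force: [-16.7, -5.2, 65.3]
gripper_width: -0.002
t 7.05 tcp [0.5099 0.1539 0.1386] w -0.002 F [-16.7  -5.2  65.3] q [-0.49  0.47  0.11  2.04 -0.09  0.63  1.59]
tip rel press in console axes [ 0.0105 -0.017  -0.0294]
tool->console [[-0.001, 1.0, 0.01], [1.0, 0.0, 0.005], [0.005, 0.01, -1.0]]
tip->press in tool [ 0.0171 -0.0102 -0.0294] rotvec to nominal (tool) [ 0.0103 -0.0052  0.0005]
```

```bash
python3 -m creep '[[[0,0,0,0,0,0,0]]]'; python3 -m creep '[[[0,0,0,0,0,-0.02,0],[0,0,0,0,0,-0.03,0],[0,0,0,0,-0.01,-0.04,0],[0,0,0,0,-0.01,-0.04,0],[0,0,0,0,0,-0.04,0],[0,0,0,0,0,0,0]]]'; python3 where.py
python3 -c "
from h import *
snap('wrist','w4.png');snap('scene','s4.png')
im=cv2.imread('pics/s4.png');cv2.imwrite('pics/s4c.png',cv2.resize(im[100:240,170:340],None,fx=4,fy=4,interpolation=cv2.INTER_CUBIC))"
```

```text
t: 7.13
eef_pos: [0.5099, 0.1538, 0.1404]
tool_rot: [0.001, 0.575, 0.818, 0.006]
contact_force: [-3.6, -0.3, 4.4]
gripper_width: 0.002
t: 7.63
eef_pos: [0.4877, 0.1446, 0.3172]
tool_rot: [0.001, 0.575, 0.818, 0.007]
contact_force: [1.4, 1.2, 1.0]
gripper_width: 0.004
t 7.63 tcp [0.4877 0.1446 0.3172] w 0.004 F [1.4 1.2 1. ] q [-0.53  0.18  0.14  1.95 -0.04  1.    1.54]
tip rel press in console axes [-0.0133 -0.018   0.1492]
tool->console [[0.0, 1.0, 0.014], [1.0, -0.0, 0.006], [0.006, 0.014, -1.0]]
tip->press in tool [0.0171 0.0112 0.1495] rotvec to nominal (tool) [ 0.0139 -0.0062 -0.0002]
```

View pics/w4.png

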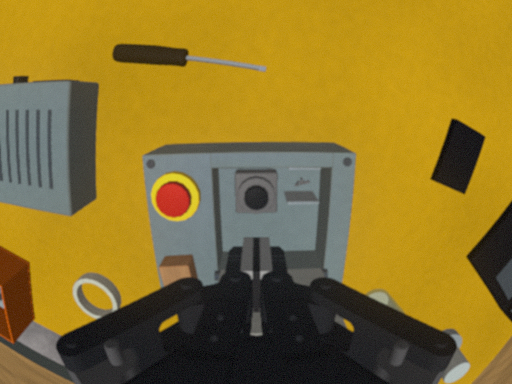

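View pics/s4c.png

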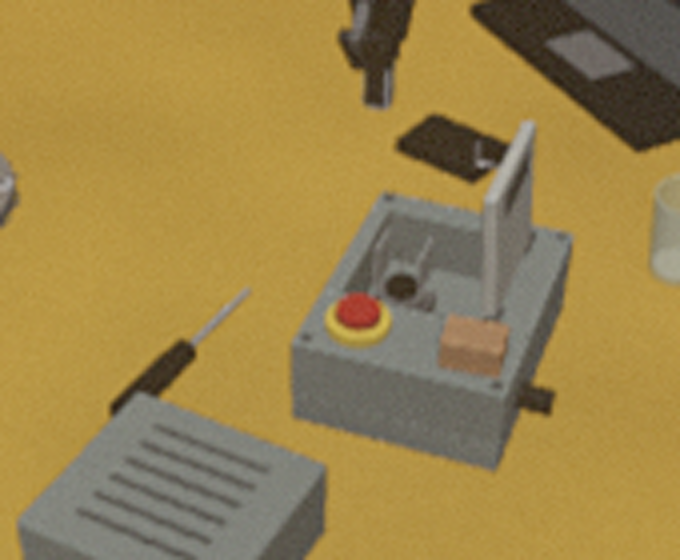

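```bash
python3 -m creep '[[[0.014,-0.006,0,0,0,-0.015,0],[0,0,0,0.004,0.036,0,0],[0,0,0,0.004,0.036,0,0],[0,0,0,0.004,0.036,0,0],[0,0,0,0.004,0.036,0,0],[0,0,0,0,0.02,0,0],[0,0,0,0,0,0,0]]]'; python3 where.py
```

```text
t: 8.32
eef_pos: [0.6351, 0.2156, 0.3123]
tool_rot: [-0.006, 0.575, 0.818, -0.009]
contact_force: [-0.8, 0.0, -0.2]
gripper_width: 0.001
t 8.32 tcp [0.6351 0.2156 0.3123] w 0.001 F [-0.8  0.  -0.2] q [-0.53  0.47  0.15  1.55 -0.08  1.14  1.56]
tip rel press in console axes [ 0.1468 -0.0017  0.1443]
tool->console [[-0.001, 1.0, -0.022], [1.0, 0.001, -0.0], [-0.0, -0.022, -1.0]]
tip->press in tool [ 0.0018 -0.1437  0.1474] rotvec to nominal (tool) [-0.0217  0.0004  0.0006]
```

```bash
python3 -m creep '[[[-0.022,0,0,0,0,0.03,0],[0,0,0,0,0,0.018,0],[0,0,0,0,0,0,0]]]'; python3 where.py;  python3 -c "
from h import *
snap('scene','s5.png')
im=cv2.imread('pics/s5.png');cv2.imwrite('pics/s5c.png',cv2.resize(im[60:240,190:340],None,fx=3.3,fy=3.3,interpolation=cv2.INTER_CUBIC))"
```

```text
t: 8.57
eef_pos: [0.6342, 0.2157, 0.2567]
tool_rot: [-0.001, 0.575, 0.818, -0.002]
contact_force: [-0.0, -0.1, -0.6]
gripper_width: 0.003
t 8.57 tcp [0.6342 0.2157 0.2567] w 0.003 F [-0.  -0.1 -0.6] q [-0.52  0.51  0.14  1.62 -0.08  1.02  1.56]
tip rel press in console axes [ 0.1473 -0.0013  0.0887]
tool->console [[-0.001, 1.0, -0.004], [1.0, 0.001, -0.001], [-0.001, -0.004, -1.0]]
tip->press in tool [ 0.0016 -0.147   0.0893] rotvec to nominal (tool) [-0.0038  0.001   0.0011]
```

View pics/s5c.png

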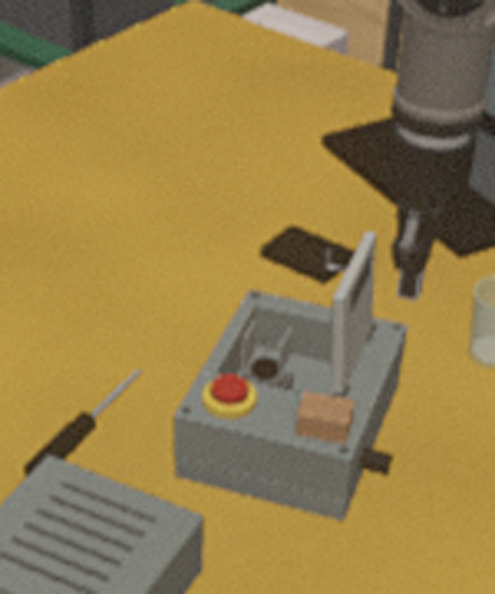

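```bash
python3 -m creep '[[[0,0,0,0,-0.02,-0.004,0],[0,0,0,0,-0.017,-0.002,0],[0,0,0,0,-0.01,0.001,0],[0,0,0,0,-0.01,0.002,0],[0,0,0,0,-0.01,0.002,0]]]'; python3 where.py
```

```text
t: 9.03
eef_pos: [0.57, 0.1922, 0.2603]
tool_rot: [0.0, 0.575, 0.818, -0.001]
contact_force: [1.2, 0.9, -0.2]
gripper_width: -0.003
t 9.03 tcp [0.57   0.1922 0.2603] w -0.003 F [ 1.2  0.9 -0.2] q [-0.54  0.4   0.14  1.79 -0.07  0.96  1.55]
tip rel press in console axes [ 0.0792 -0.0017  0.0923]
tool->console [[-0.0, 1.0, -0.001], [1.0, 0.0, -0.001], [-0.001, -0.001, -1.0]]
tip->press in tool [ 0.0018 -0.0791  0.0923] rotvec to nominal (tool) [-0.0005  0.001   0.0005]
```

```bash
python3 -m creep '[[[0,0,0,0,-0.01,0.004,0],[0,0,0,0,-0.009,0.004,0],[0,0,0,0,-0.009,0.005,0],[0,0,0,0,-0.008,0.007,0],[0,0,0,0,-0.008,0.007,0],[0,0,0,0,-0.007,0.007,0]]]'; python3 where.py;  python3 -c "
from h import *
snap('scene','s6.png')
im=cv2.imread('pics/s6.png');cv2.imwrite('pics/s6c.png',cv2.resize(im[60:240,190:340],None,fx=3.3,fy=3.3,interpolation=cv2.INTER_CUBIC))"
```

```text
t: 9.53
eef_pos: [0.5229, 0.1747, 0.2325]
tool_rot: [0.005, 0.575, 0.818, 0.007]
contact_force: [1.4, 0.3, 1.8]
gripper_width: 0.002
t 9.53 tcp [0.5229 0.1747 0.2325] w 0.002 F [1.4 0.3 1.8] q [-0.54  0.35  0.13  1.94 -0.06  0.84  1.54]
tip rel press in console axes [ 0.0303 -0.0021  0.0645]
tool->console [[0.001, 1.0, 0.017], [1.0, -0.001, 0.001], [0.001, 0.017, -1.0]]
tip->press in tool [ 0.002  -0.0314  0.0639] rotvec to nominal (tool) [ 0.0172 -0.0007 -0.0007]
```

View pics/s6c.png

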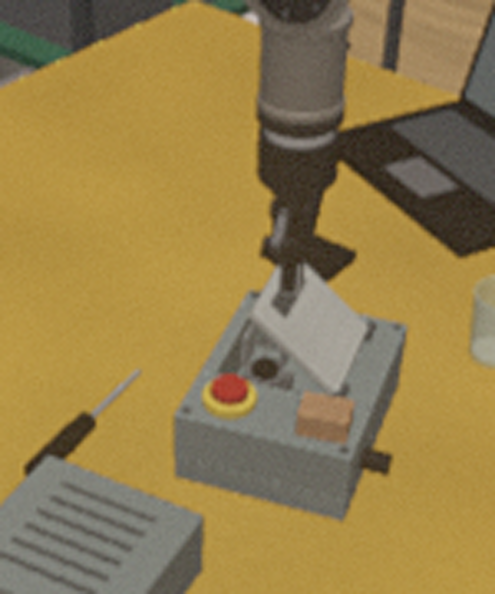

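```bash
python3 -m creep '[[[0.01,0,0,0,-0.006,0.009,0],[0,0,0,0,-0.006,0.009,0],[0,0,0,0,-0.005,0.009,0],[0,0,0,0,-0.004,0.01,0],[0,0,0,0,-0.004,0.01,0],[0,0,0,0,-0.003,0.01,0]]]'; python3 where.py
```

```text
t: 10.08
eef_pos: [0.4962, 0.1649, 0.1716]
tool_rot: [0.003, 0.575, 0.818, 0.005]
contact_force: [-7.4, -4.0, 65.4]
gripper_width: -0.0
t 10.08 tcp [0.4962 0.1649 0.1716] w -0.0 F [-7.4 -4.  65.4] q [-0.54  0.4   0.12  2.05 -0.07  0.69  1.54]
tip rel press in console axes [ 0.0014 -0.0023  0.0036]
tool->console [[0.001, 1.0, 0.012], [1.0, -0.001, 0.001], [0.001, 0.012, -1.0]]
tip->press in tool [ 0.0023 -0.0015  0.0036] rotvec to nominal (tool) [ 0.0118 -0.0008 -0.0011]
```

```bash
python3 -c "
from h import *
snap('wrist','w7.png');snap('scene','s7.png')
im=cv2.imread('pics/s7.png');cv2.imwrite('pics/s7c.png',cv2.resize(im[100:230,220:330],None,fx=4.5,fy=4.5,interpolation=cv2.INTER_CUBIC))
print(get_obs()['contact_force'])"
```

```text
[ 1.02315673  0.17067445 11.03366579]
```

View pics/s7c.png

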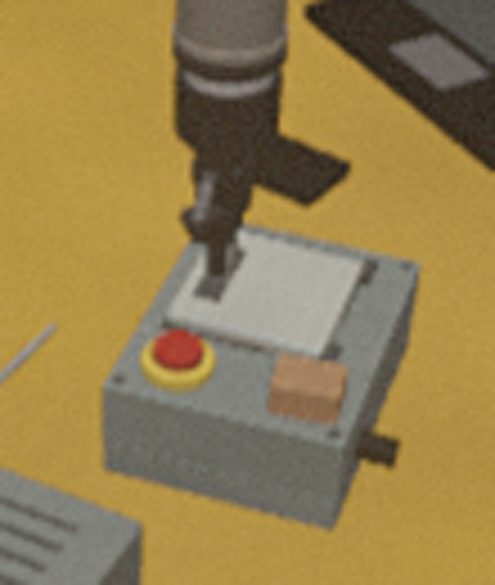

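View pics/w7.png

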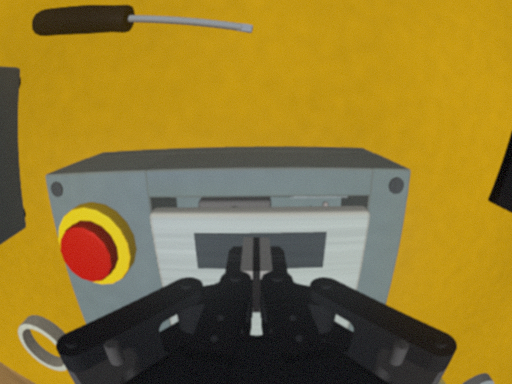

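```bash
python3 -m creep '[[[0.0,0,0,0,-0.001,0.003,0]]]'; python3 -m creep '[[[0,0,0,0,-0.001,0.003,0]]]'; python3 where.py
```

```text
t: 10.27
eef_pos: [0.4958, 0.1647, 0.1694]
tool_rot: [0.003, 0.576, 0.818, 0.006]
contact_force: [1.0, 0.1, 1.9]
gripper_width: -0.001
t: 10.35
eef_pos: [0.4954, 0.1646, 0.1662]
tool_rot: [0.004, 0.576, 0.818, 0.006]
contact_force: [2.6, 2.1, 3.0]
gripper_width: -0.003
t 10.35 tcp [0.4954 0.1646 0.1662] w -0.003 F [2.6 2.1 3. ] q [-0.54  0.41  0.12  2.05 -0.08  0.67  1.55]
tip rel press in console axes [ 0.0007 -0.0023 -0.0018]
tool->console [[0.002, 1.0, 0.014], [1.0, -0.002, 0.001], [0.001, 0.014, -1.0]]
tip->press in tool [ 0.0023 -0.0007 -0.0018] rotvec to nominal (tool) [ 0.0144 -0.0012 -0.0015]
```

Transient gone; press on to the stop.

```bash
python3 -m creep '[[[0.0,0,0,0,-0.001,0.004,0],[0,0,0,0,-0.001,0.004,0]]]';  python3 where.py
```

```text
t: 10.52
eef_pos: [0.4949, 0.1644, 0.1588]
tool_rot: [0.005, 0.576, 0.818, 0.008]
contact_force: [-16.0, -6.0, 69.5]
gripper_width: -0.001
t 10.52 tcp [0.4949 0.1644 0.1588] w -0.001 F [-16.   -6.   69.5] q [-0.53  0.42  0.12  2.06 -0.08  0.65  1.55]
tip rel press in console axes [ 0.0004 -0.0023 -0.0091]
tool->console [[0.002, 1.0, 0.018], [1.0, -0.002, 0.002], [0.002, 0.018, -1.0]]
tip->press in tool [ 0.0023 -0.0003 -0.0092] rotvec to nominal (tool) [ 0.0179 -0.0016 -0.0019]
```

```bash
python3 -m creep '[[[0,0,0,0,0,0.001,0]]]'; python3 -m creep '[[[0,0,0,0,0,-0.01,0],[0,0,0,0,0,-0.02,0],[0,0,0,0,0,-0.03,0],[0,0,0,0,0,-0.03,0],[0,0,0,0,0,-0.03,0],[0,0,0,0,0,-0.03,0],[0,0,0,0,0,0,0],[0,0,0,0,0,0,0],[0,0,0,0,0,0,0],[0,0,0,0,0,0,0],[0,0,0,0,0,0,0],[0,0,0,0,0,0,0],[0,0,0,0,0,0,0],[0,0,0,0,0,0,0],[0,0,0,0,0,0,0],[0,0,0,0,0,0,0],[0,0,0,0,0,0,0],[0,0,0,0,0,0,0],[0,0,0,0,0,0,0],[0,0,0,0,0,0,0]]]'; python3 where.py;  python3 -c "
from h import *
snap('wrist','w8.png');d=snap('scene','s8.png');P=pts(d);Q=(P-[.4949,.1669,0]);ex=np.array([.9409,.3387,0]);ey=np.array([-.3387,.9409,0])
x,y,z=Q@ex,Q@ey,P[...,2]
for a in(-.015,0,.02,.05,.08):
  m=(abs(x-a)<.008)&(abs(y)<.05)&(z<.25); print(a,m.sum(),np.median(z[m]))
im=cv2.imread('pics/s8.png');cv2.imwrite('pics/s8c.png',cv2.resize(im[100:230,220:330],None,fx=4.5,fy=4.5,interpolation=cv2.INTER_CUBIC))"
```

```text
t: 10.6
eef_pos: [0.4949, 0.1643, 0.1595]
tool_rot: [0.004, 0.576, 0.817, 0.008]
contact_force: [-11.2, -4.6, 32.9]
gripper_width: 0.0
t: 12.27
eef_pos: [0.4816, 0.1592, 0.2972]
tool_rot: [-0.006, 0.576, 0.818, -0.01]
contact_force: [-0.1, -0.0, -0.1]
gripper_width: 0.002
t 12.27 tcp [0.4816 0.1592 0.2972] w 0.002 F [-0.1 -0.  -0.1] q [-0.57  0.22  0.14  1.95 -0.04  1.    1.51]
tip rel press in console axes [-0.0168 -0.0029  0.1293]
tool->console [[0.002, 1.0, -0.022], [1.0, -0.002, -0.002], [-0.002, -0.022, -1.0]]
tip->press in tool [0.0031 0.0196 0.1288] rotvec to nominal (tool) [-0.0221  0.0017 -0.0015]
-0.015 101 0.09849550130126819
0 97 0.09837283894051063
0.02 87 0.09744248970955009
0.05 88 0.09686298266336849
0.08 87 0.09643538398175394
```

View pics/s8c.png

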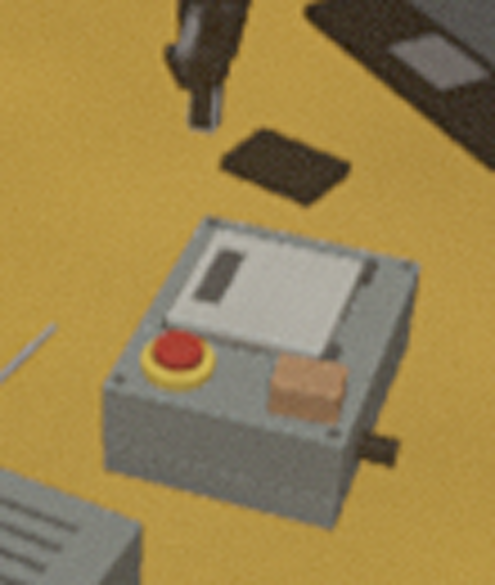

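View pics/w8.png

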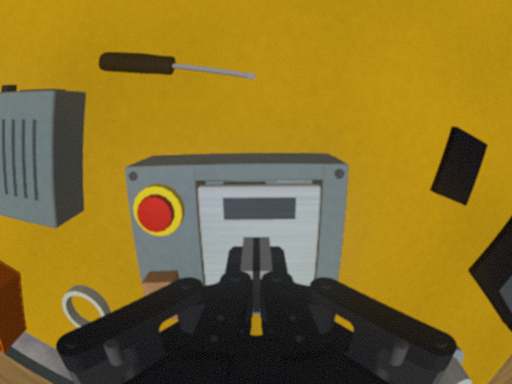

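Run:
```python
from h import *
ex=np.array([.9409,.3387,0]);ey=np.array([-.3387,.9409,0])
d=read_camera('scene')
for n,P in(('start',np.load('scene0.npy')),('now',pts(d)),('now2',pts(read_camera('scene')))):
    Q=P-[.4949,.1669,0];x,y,z=Q@ex,Q@ey,P[...,2]
    m=(x>-.018)&(x<.09)&(abs(y)<.05)&(z<.12)&(z>.08)
    print(n,m.sum(),np.polyfit(x[m],z[m],1),z[(abs(x)<.01)&m].mean())
a=cv2.imread('pics/s8.png').astype(int);b=cv2.imread('pics/scene0.png').astype(int)
df=cv2.GaussianBlur(abs(a-b).max(2).astype(np.float32),(0,0),1.5)
n,l,s,c=cv2.connectedComponentsWithStats((df>25).astype(np.uint8));print(s[1:][s[1:,4]>8])
```

```text
start 560 [-0.01102705  0.09756685] 0.09787074868619505
now 559 [-0.00913011  0.09740581] 0.09772150141422735
now2 557 [-0.01449565  0.09767187] 0.09807849243058768
[[ 103    0   52  115 3029]
 [ 152    0   18   10  108]
 [ 224    0   79  130 3835]
 [ 167    8    5    4   14]
 [ 252   31    5    5   14]
 [ 261   32    4    5   13]
 [ 156   48    4    7   16]
 [ 127   67    9    6   29]
 [ 152   98    6   11   44]
 [ 124  107    6    3   16]]
```

```bash
python3 -c "
from station import hand_in; print(hand_in())"
```

```text
the job is handed in; nothing more can be done
None
```

The job is done and handed in at about 12.5 s of the 58 s allowed; hand-in gave no verdict.

- **Opening:** I pressed the cover in to its stop with shut fingertips (51 N) and it sprang fully open.
- **Reset:** I pressed the reset button to its stop (65 N at the wrist) and let it go. The wrist and scene pictures afterwards showed the cover still open and the button, as far as I could see, out again.
- **Closing:** I swung the cover down from behind, pushed it in to the stop (about 70 N) and backed off. There was a brief 65 N reading while the cover was still about 4 mm above shut. It was gone before the final push and I didn't find out why.

**Last checks:** more than 1 s after release the cover was still shut. Its slope and height in the depth image match the start to about 0.003 rad and 0.2 mm. The before/after scene difference shows only the arm; the stop button, carton and other loose things look unmoved. The fingertips were about 130 mm clear of the cover and the wrist force was near zero. The final reset position under the shut cover could not be seen directly.

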